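Turn the spice crusher to the basting pot

ROBOT

A 6-joint arm with a two-finger parallel gripper is mounted at the origin on the work surface. World frame = base frame: x ahead of the robot, y to its left, z up, the work surface at z = 0. Lengths are in m, angles in rad, forces in N, time in s.
With the tool pointing down it reaches from about 0.325 to 0.85 m from the base axis. Payload 4.4 kg.
Tool frame: the origin (TCP) lies at the very end of the fingers, on their centre line; the grasp point (between the pads) lies env.grasp_offset behind it (env.grasp_offset is the distance from the TCP to the grasp point, in m); z points along the fingers, y is the line along which they close (so a half turn about z gives the same grasp; the last joint's range is limited). The gripper opens to 94 mm and grips with 3 to 60 N. Pads are 16 mm wide; open, the fingers measure 119 mm over their backs; the gripper's body (75 mm by 177 mm) begins 78 mm behind the grasp point.
Start: joints at [1.145, 0.207, 1.542, -0, 1.393, -0.15], TCP at [0.157, 0.553, 0.205] pointing down, gripper open.
Joint ranges: [-2.73, 2.73], [-0.86, 2.22], [0.23, 2.46], [-1.11, 4.25], [0.08, 2.63], [-2.82, 2.82]. Speed limits (rad/s): [2.79, 2.79, 3.14, 3.14, 3.14, 3.14].

INTERFACE

Orientations are given as a rotation vector (axis times angle).
In Python, from workcell import sensors, viewer, finish_job, find_in, landmark_of, env gives the robot as it stands. The module is installed in compiled form; this text tells all that it offers.
- The arm moves only by the shell command python3 -m jog 'ROWS' [FORCE]. ROWS is JSON, a list of rows, each an object with "claw": the gripper's target within -1 to 1 (shut at 1, half-way at 0, fully open at -1); "linear": the shift along the tool's x, y, z in mm, a list of three; "rotation": the turn, a rotation vector about the tool's x, y, z in rad, a list of three. In form: [{"claw": claw, "linear": [x, y, z], "rotation": [ax, ay, az]}, ...]. A call has 1 to 8 rows; each row is the pose to reach, as a shift and turn from the pose commanded when the call began, along the tool's axes at that moment; what a row does not reach only later rows make up. A row lasts 1/8 s, in which the tool goes at most 62.5 mm and 10.7 degrees, less where a joint would pass 70% of its speed; a pose out of reach is approached as far as the arm can. A call with a gripper value outside its range is refused whole. The fingers move at their own pace and stop on an object; FORCE is the grip in N (left out, the last holds). Time passes only in rows, so rows that repeat a pose let the fingers close. It gives the time, the measured TCP pose, the force, the opening and the grip force at its end, in the units of the state.
- sensors.observe(): the state, without advancing time (a new reading comes with each control period).
- viewer.grab_frame(name): name is "scene" or "top" or "wrist"; returns the picture (400x640x3 uint8, red, green, blue); there is no depth.
- viewer.camera_model(name): a dict with "mtx" (3x3 intrinsics, pixels), "extrinsics" (4x4, takes a point from world to camera coordinates). Camera axes: x right, y down, z forward; pixel columns grow to the right and rows downward; lengths in m; the calibration is good to about 2 mm. A picture is of the moment at which its call begins: read the wrist's pose just before it. camera_model takes no time and is no camera call; for the wrist camera it gives the pose at the moment of the call.
- finish_job(): hands the job in; it is judged then, once.
Trained networks look in the newest picture that a camera, given by its name, has taken for a name from the list of things; names that differ only in an ending like _2 or _b are one class to them, and where a whole thing is asked for, a point or a joint stands for the part that bears it (a point fixed in the world has none). Each returns a list of dicts, best first, with "conf" (0 to 1); they miss things now and then, are a little off and sometimes report something else, mostly with a low value. They report only what shows in the picture. A call takes as long as a camera call. They do not tell look-alikes from the thing itself.
- find_in(camera, thing): "position" ([row, column] in pixels, amid what is visible of it).
- landmark_of(camera, thing): "position" ([row, column] in pixels: a listed point, or the origin of a listed thing).
The state is a dict: "time_s": time; "q": joint angles; "dq": joint speeds; "tau": joint torques, N m; "eef_pos": TCP position; "orientation": TCP orientation; "force": force on the tool from outside, world axes, zero at the start; "wrist_torque": the same for the moment, N m; "opening": finger opening in m; "grip_force": force on a finger pad.
Only numpy, scipy, OpenCV 4.12 (cv2) and the standard library are available. Lean on these libraries where they do the work, as an engineer would, in place of code of your own. Each camera call takes 0.05 s, during which the arm holds its last target. There are 200 camera calls.

TASK

Take the middle-sized of the three stone balls and set it gently in the middle of the crusher dish, then let go of it. Next take the dish by its upright wooden grip, lift it a few centimetres off the cork mat, and only then turn it a quarter turn in the air, above the mat, so that its spout points at the black basting pot; keep it level so that the ball stays in the middle. Finish still holding the dish there, level and still, clear of the mat, and leave everything else where it stands.

Things in the scene. Friction and masses are not known exactly. Their poses are not given: they have to be found in the camera images.
- ball_small_center (a point): centre of the small grey-white stone ball, 32 mm in diameter (46 g); not wanted. Each ball rests on one of the three cups of the stand, in any order; its orientation means nothing
- ball_medium_center (a point): centre of the middle-sized stone ball, 40 mm in diameter (about 90 g), same look; on the stand its centre is 60 mm above the work surface. This is the one to use; its orientation means nothing
- ball_large_center (a point): centre of the large stone ball, 48 mm in diameter (156 g), same look; not wanted; its orientation means nothing
- stand: fixed wooden ball stand: a board 55 mm (x) by 205 mm (y), 12 mm high, with three steel three-pronged cups, 26 mm in outer diameter, tops 42 mm above the work surface, in a row along its y axis 70 mm apart, the middle one at its origin; origin on the work surface under the middle cup
- dish_middle (a point): lowest point in the hollow of the crusher dish: light grey metal, round, 154 mm wide, 0.32 kg, on the mat. x points to the brass spout (tip 100 mm off), z up; the grip is on the -x side. 10 mm above the dish's underside (16 mm above the work surface at first). The hollow rises 4.5 mm at 36 mm from the middle, 16 mm at the rim (75 mm): a ball rolls back to the middle while the dish is within 7 degrees of level
- dish_grip (a point): where to hold the dish: on its upright wooden grip plate, 85 mm from the dish's middle opposite the spout, 40 mm higher than dish_middle, same axes. The plate is 10 mm thick along x, 36 mm wide along y, its top edge 22 mm above this point; it stands free down to the rim, 24 mm below this point. Held across its thickness it does not sag
- mat: fixed round cork mat, 170 mm in diameter, 6 mm thick, on which the dish stands at the start; origin at the centre of its underside
- pot_mouth (a point): centre of the mouth of the black basting pot with two small side lugs, 104 mm in diameter, 65 mm high; it stands 205 mm from the mat's centre, to one side of the dish or the other, about a quarter turn away from where the spout first points
- tumbler: glass tumbler, 68 mm in diameter, 90 mm high, standing 205 mm from the mat's centre, on the side opposite the pot; origin at the centre of its underside; leave alone
- tub: white plastic condiment tub with a red flip-top, 79 mm square, 98 mm high; origin at the centre of its underside; leave alone
- tongs: stainless tongs lying flat, 275 mm long along their x axis, 60 mm wide, 14 mm high; origin near the middle, at the underside; leave alone
There are look-alikes about, which are no part of the job. Leave any blue or yellow look-alike of the part that bears ball_medium_center alone. There is more than one size of the part that bears dish_middle; the job needs the middle-sized.

How it is judged:
On the way, in this order (a step that is already met when the one before it is completed fails the run):
1. the middle-sized ball lies in the middle of the dish, let go, with the dish still standing on its mat (horizontal distance between ball_medium_center and dish_middle below 0.015 m and distance between ball_medium_center and dish_middle below 0.032 m and contact force between the fingers and ball_medium below 0.05 N and height (world z) of dish_middle below 0.022 m), for 0.3 s.
2. the dish with the ball in it is lifted at least 15 mm off the mat by its grip, not yet turned (spout still well away from the pot) (height (world z) of dish_middle above 0.031 m and horizontal distance between ball_medium_center and dish_middle below 0.025 m and contact force between the fingers and dish above 1 N and (y of pot_mouth in the frame of dish_middle above 0.12 m or y of pot_mouth in the frame of dish_middle below -0.12 m)), for 0.05 s.
At the end, for the whole second after the job is handed in: Dish held by the fingers 15 to 145 mm clear of the mat, within 60 mm of its centre, within 0.09 rad of level, still; spout line within 40 mm of the pot's centre; medium ball loose within 15 mm of the dish's middle and still; all other things within 20 mm of their starts (horizontal distance between ball_medium_center and dish_middle below 0.015 m and distance between ball_medium_center and dish_middle below 0.032 m and height (world z) of dish_middle between 0.031 and 0.16 m and horizontal distance between dish_middle and mat below 0.06 m and angle between dish_middle's own z axis and vertical below 0.09 rad and y of pot_mouth in the frame of dish_middle between -0.04 and 0.04 m and x of pot_mouth in the frame of dish_middle above 0.1 m and contact force between the fingers and dish above 1 N and contact force between each of the arm, the fingers and ball_medium below 0.05 N and contact force between dish and mat below 0.05 N and linear speed of dish below 0.02 m/s and linear speed of ball_medium below 0.05 m/s and distance of each of ball_small_center, ball_large_center, pot_mouth, tumbler, tub, tongs from where it was at the start of the episode below 0.02 m); the arm keeps its last pose, push and grip.
It fails at once if the ball strays more than 30 mm from the middle of the lifted dish, or there is no ball in it (height (world z) of dish_middle above 0.031 m and horizontal distance between ball_medium_center and dish_middle above 0.03 m).
It fails at once if the dish is tilted by more than 0.2 rad (angle between dish_middle's own z axis and vertical above 0.2 rad).
It fails at once if the ball is dropped into the dish from more than about 25 mm (linear speed of ball_medium above 0.7 m/s and distance between ball_medium_center and dish_middle below 0.06 m and contact force between the fingers and ball_medium below 0.05 N).
It fails at once if another ball, the pot, tumbler, tub or tongs is moved more than 20 mm, or the tumbler is tipped (distance of any of ball_small_center, ball_large_center, pot_mouth, tumbler, tub, tongs from where it was at the start of the episode above 0.02 m or angle between tumbler's own z axis and vertical above 0.3 rad).
It also fails if it takes over 70 s, if anything falls off the work surface, if the arm or the gripper's body presses on something with over 40 N, if the wrist force passes 120 N, or if a joint passes its speed limit or range.

## Working session

There is one attempt and no reset: what is moved stays moved. The work goes in short steps, Python scripts to look and compute and a shell command to move; the robot and the scene stay as the last step left them, time stands still between calls to the robot, and variables do not carry over. Pictures are saved under pics/ and viewed, at most 13 in all, crops included, and the job is handed in when it is done.

```bash
mkdir -p pics; cat > h.py <<'E'
import numpy as np, cv2
from scipy.spatial.transform import Rotation as R
from workcell import sensors, viewer, finish_job, find_in, landmark_of, env
def save(c,n):
    im=viewer.grab_frame(c); cv2.imwrite(f'pics/{n}.png',im[:,:,::-1]); return im
def ray(c,rc,z,m=None):
    m=m or viewer.camera_model(c); E=np.array(m['extrinsics']);K=np.array(m['mtx'])
    d=E[:3,:3].T@np.linalg.solve(K,[rc[1],rc[0],1]); o=-E[:3,:3].T@E[:3,3]
    return o+d*(z-o[2])/d[2]
def pix(c,p):
    m=viewer.camera_model(c); E=np.array(m['extrinsics']); q=np.array(m['mtx'])@(E[:3,:3]@p+E[:3,3]); return q[1]/q[2],q[0]/q[2]
def plan(p,yaw=None):
    "shift in tool axes (mm) from the measured TCP to p"
    s=sensors.observe(); r=R.from_rotvec(s['orientation']); return np.round(1000*r.inv().apply(np.array(p)-s['eef_pos']),1)
E
python3 - <<'E'
from h import *
a=save('top','top0');b=save('scene','scene0')
cv2.imwrite('pics/both.png',cv2.resize(np.vstack([a,b]),(480*1,600))[:,:,::-1])
print(env.grasp_offset, sensors.observe()['orientation'], R.from_rotvec(sensors.observe()['orientation']).as_matrix().round(3))
Z=dict(ball_small_center=.056,ball_medium_center=.06,ball_large_center=.065,stand=0,dish_middle=.016,dish_grip=.056,mat=0,pot_mouth=.065,tumbler=0,tub=0,tongs=0)
for c in ('top','scene'):
  for t,z in Z.items():
    for d in landmark_of(c,t)[:4]:
        print(c,t,round(d['conf'],2),np.round(d['position']),ray(c,d['position'],z).round(3))
E
```

```text
0.0188 [-0.43177241 -3.11120123  0.00312838] [[-0.962  0.272 -0.001]
 [ 0.272  0.962 -0.002]
 [ 0.    -0.002 -1.   ]]
top ball_small_center 0.44 [191. 173.] [0.542 0.317 0.056]
top ball_medium_center 0.7 [166. 180.] [0.608 0.3   0.06 ]
top ball_medium_center 0.69 [163. 214.] [0.619 0.209 0.06 ]
top ball_medium_center 0.68 [170. 147.] [0.597 0.39  0.06 ]
top ball_large_center 0.62 [214. 177.] [0.477 0.299 0.065]
top stand 0.97 [196. 183.] [0.537 0.305 0.   ]
top dish_middle 0.82 [265. 495.] [ 0.355 -0.556  0.016]
top dish_middle 0.81 [296. 398.] [ 0.268 -0.295  0.016]
top dish_middle 0.63 [205. 349.] [ 0.513 -0.161  0.016]
top dish_grip 0.94 [293. 421.] [ 0.281 -0.348  0.056]
top dish_grip 0.92 [224. 476.] [ 0.462 -0.496  0.056]
top dish_grip 0.86 [230. 350.] [ 0.442 -0.163  0.056]
top pot_mouth 0.82 [194. 424.] [ 0.541 -0.357  0.065]
top pot_mouth 0.4 [201. 347.] [ 0.518 -0.153  0.065]
top tumbler 0.92 [208. 275.] [0.506 0.044 0.   ]
top tub 0.9 [124. 352.] [ 0.749 -0.17   0.   ]
top tongs 0.84 [126. 229.] [0.74  0.183 0.   ]
scene ball_small_center 0.65 [216. 461.] [0.611 0.316 0.05
[... 304 characters left out ...]
0.065]
scene stand 0.94 [206. 448.] [0.537 0.315 0.   ]
scene stand 0.25 [270. 419.] [0.735 0.176 0.   ]
scene dish_middle 0.9 [185. 159.] [ 0.381 -0.566  0.016]
scene dish_middle 0.82 [155. 244.] [ 0.281 -0.303  0.016]
scene dish_middle 0.68 [213. 291.] [ 0.529 -0.16   0.016]
scene dish_grip 0.96 [183. 288.] [ 0.446 -0.16   0.056]
scene dish_grip 0.83 [154. 227.] [ 0.309 -0.348  0.056]
scene dish_grip 0.64 [192. 171.] [ 0.447 -0.505  0.056]
scene pot_mouth 0.63 [212. 220.] [ 0.537 -0.355  0.065]
scene tumbler 0.91 [204. 356.] [ 0.503  0.039 -0.   ]
scene tub 0.97 [284. 289.] [ 0.74  -0.176  0.   ]
scene tub 0.17 [269. 417.] [0.732 0.171 0.   ]
scene tongs 0.9 [272. 420.] [0.74  0.178 0.   ]
```

View pics/top0.png

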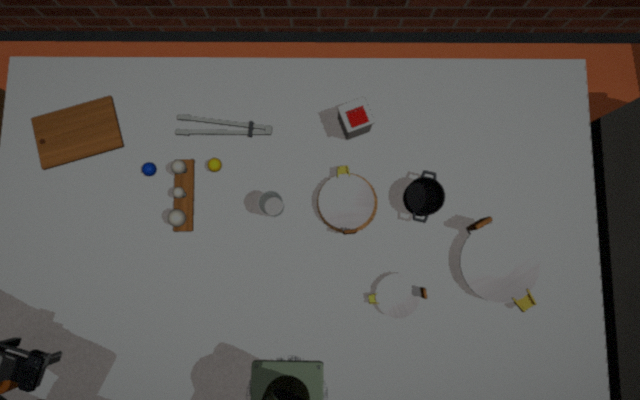

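View pics/scene0.png

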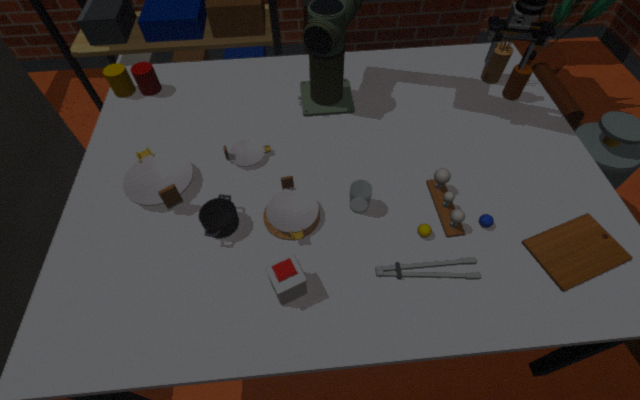

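The picture shows white balls on the stand at (row 166,col 180), (191,178), (217,177), plus look-alikes: blue at (169,148) and yellow at (164,214). The dish candidates are at (203,347) on the cork mat and middle-sized, (295,398) small, and (265,498) large. I choose the dish on the mat. For the ball, (166,180) looks medium; a crop should settle it.

```bash
python3 - <<'E'
from h import *
a=cv2.imread('pics/top0.png')[145:240,135:230]; b=cv2.imread('pics/scene0.png')[160:245,415:500]
cv2.imwrite('pics/crop1.png',np.hstack([cv2.resize(a,(400,400),interpolation=2),cv2.resize(b,(400,400),interpolation=2)]))
for n,p in dict(near=[.478,.303,.06],mid=[.545,.303,.06],far=[.61,.303,.06]).items(): print(n,pix('top',np.array(p)),pix('scene',np.array(p)))
E
```

```text
near (np.float64(214.13590523751756), np.float64(176.2948412148562)) (np.float64(178.32973915749088), np.float64(443.61885505961806))
mid (np.float64(189.44001131088748), np.float64(177.66620274537777)) (np.float64(196.39891696835858), np.float64(450.2482180960642))
far (np.float64(165.82740633333714), np.float64(178.97740930456604)) (np.float64(215.23254308763003), np.float64(457.15804798119876))
```

View pics/crop1.png

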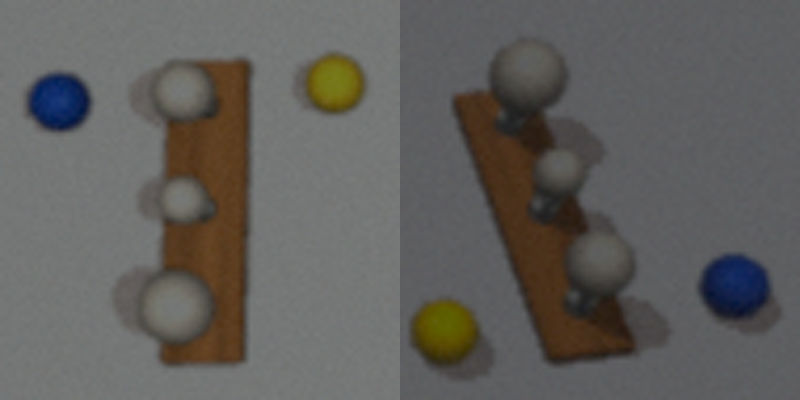

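The crop confirms the sizes on the stand: far ball (166,180) is medium, middle ball (191,178) is small, near ball (217,177) is large. Next I go above the medium ball.

```bash
cat >> h.py <<'E'
def go(p,yaw):
    "yaw = world angle of tool y, tool z down -> linear mm, rotation rad, in tool axes"
    s=sensors.observe(); r=R.from_rotvec(s['orientation']); c,n=np.cos(yaw),np.sin(yaw)
    t=R.from_matrix(np.array([[-n,c,0],[c,n,0],[0,0,-1.]]))
    print('lin',np.round(1000*r.inv().apply(np.array(p)-s['eef_pos']),1).tolist(),'rot',(r.inv()*t).as_rotvec().round(3).tolist(), 't',s['time_s'],'q',np.round(s['q'],2))
E
python3 - <<'E'
from h import *
go([.608,.303,.15],np.pi/2)
E
```

```text
lin [-502.5, -117.9, 55.5] rot [0.0, 0.0, -0.276] t 1.2 q [ 1.14  0.21  1.54 -0.    1.39 -0.15]
```

```bash
python3 -m jog '[{"claw":-0.36,"linear":[-502,-118,55],"rotation":[0,0,-0.276]},{"claw":-0.36,"linear":[-502,-118,55],"rotation":[0,0,-0.276]},{"claw":-0.36,"linear":[-502,-118,55],"rotation":[0,0,-0.276]},{"claw":-0.36,"linear":[-502,-118,55],"rotation":[0,0,-0.276]},{"claw":-0.36,"linear":[-502,-118,55],"rotation":[0,0,-0.276]},{"claw":-0.36,"linear":[-502,-118,55],"rotation":[0,0,-0.276]},{"claw":-0.36,"linear":[-502,-118,55],"rotation":[0,0,-0.276]},{"claw":-0.36,"linear":[-502,-118,55],"rotation":[0,0,-0.276]}]' 20
python3 - <<'E'
from h import *
go([.608,.303,.15],np.pi/2)
E
```

```text
time_s: 2.2
eef_pos: [0.5889, 0.3132, 0.1528]
orientation: [-0.0, 3.141, 0.001]
force: [0.2, -0.1, -0.4]
opening: 0.0642
grip_force: 0.0
lin [-19.1, -10.2, 2.8] rot [0.0, 0.0, 0.0] t 2.2 q [ 0.36  0.44  1.35  0.    1.35 -1.21]
```

```bash
python3 -m jog '[{"claw":-0.36,"linear":[-19,-10,3],"rotation":[0,0,0]},{"claw":-0.36,"linear":[-19,-10,3],"rotation":[0,0,0]},{"claw":-0.36,"linear":[-19,-10,3],"rotation":[0,0,0]}]'
python3 - <<'E'
from h import *
im=save('wrist','w1')
for t in ('ball_medium_center','stand'):
  for d in landmark_of('wrist',t)[:5]: print(t,round(d['conf'],2),np.round(d['position']),ray('wrist',d['position'],.06 if 'b' in t else 0).round(4))
print(pix('wrist',np.array([.608,.303,.06])))
E
```

```text
time_s: 2.58
eef_pos: [0.6047, 0.3056, 0.15]
orientation: [0.003, -3.141, -0.001]
force: [0.4, 0.4, -0.1]
opening: 0.0637
grip_force: 0.0
ball_medium_center 0.86 [218. 235.] [0.6147 0.2232 0.06  ]
ball_medium_center 0.85 [205. 402.] [0.6012 0.3873 0.06  ]
ball_medium_center 0.56 [215. 320.] [0.6112 0.3067 0.06  ]
stand 0.67 [140. 315.] [0.5413 0.3019 0.    ]
(np.float64(211.61491247333694), np.float64(315.7567184867812))
```

View pics/w1.png

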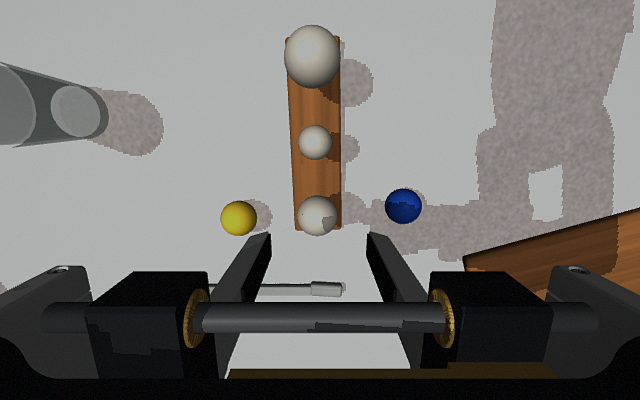

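The medium ball appears at (216,318) between the fingertips, with yellow at (218,238) and blue at (205,403) both outside them. Its measured position is (0.611,0.305).

```bash
python3 -c "
from h import *
go(ray('wrist',[215.5,318],.06)-[0,0,.012],np.pi/2)"
```

```text
lin [-7.2, -0.7, 102.4] rot [0.0, 0.0, 0.003] t 2.725 q [ 0.34  0.46  1.32  0.    1.36 -1.23]
```

```bash
python3 -m jog '[{"claw":-0.36,"linear":[-7,-1,30],"rotation":[0,0,0]},{"claw":-0.36,"linear":[-7,-1,60],"rotation":[0,0,0]},{"claw":-0.36,"linear":[-7,-1,85],"rotation":[0,0,0]},{"claw":-0.36,"linear":[-7,-1,102],"rotation":[0,0,0]},{"claw":-0.36,"linear":[-7,-1,102],"rotation":[0,0,0]},{"claw":-0.36,"linear":[-7,-1,102],"rotation":[0,0,0]}]'
python3 - <<'E'
from h import *
go([.6115,.305,.048],np.pi/2)
E
```

```text
time_s: 3.48
eef_pos: [0.6139, 0.3039, 0.0493]
orientation: [-0.001, 3.14, 0.001]
force: [1.0, 0.3, 0.2]
opening: 0.0642
grip_force: 0.0
lin [2.4, 1.1, 1.3] rot [0.001, 0.002, 0.001] t 3.475 q [ 0.33  0.58  1.37  0.    1.19 -1.24]
```

```bash
python3 -m jog '[{"claw":-0.36,"linear":[2,1,1],"rotation":[0,0,0]},{"claw":0.2,"linear":[2,1,1],"rotation":[0,0,0]},{"claw":1,"linear":[2,1,1],"rotation":[0,0,0]},{"claw":1,"linear":[2,1,1],"rotation":[0,0,0]},{"claw":1,"linear":[2,1,1],"rotation":[0,0,0]}]' 20
python3 - <<'E'
from h import *
im=save('wrist','w2')
E
```

```text
time_s: 4.1
eef_pos: [0.6113, 0.3042, 0.0472]
orientation: [-0.0, 3.141, -0.0]
force: [-0.2, -0.2, 0.9]
opening: 0.0391
grip_force: 20.0
```

View pics/w2.png

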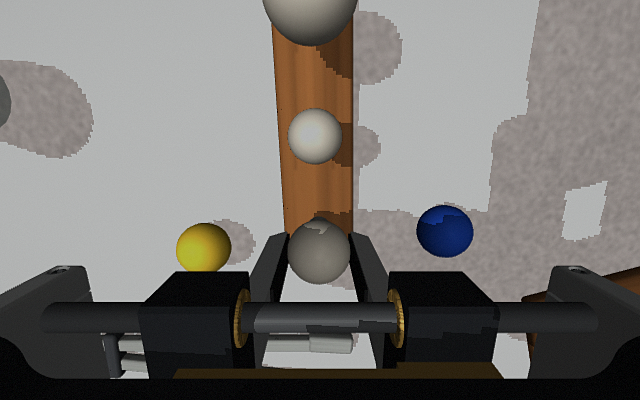

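The ball at (252,318) is held between the pads, and the opening of 39 mm matches its 40 mm diameter. Next I lift it.

```bash
python3 -m jog '[{"claw":1,"linear":[0,0,-15],"rotation":[0,0,0]},{"claw":1,"linear":[0,0,-45],"rotation":[0,0,0]},{"claw":1,"linear":[0,0,-90],"rotation":[0,0,0]},{"claw":1,"linear":[0,0,-125],"rotation":[0,0,0]},{"claw":1,"linear":[0,0,-125],"rotation":[0,0,0]}]'
python3 - <<'E'
from h import *
go([.524,-.16,.17],0)
E
```

```text
time_s: 4.78
eef_pos: [0.6139, 0.3054, 0.1771]
orientation: [-0.001, 3.133, 0.005]
force: [0.1, 0.9, -1.5]
opening: 0.0392
grip_force: 20.0
lin [90.1, -465.4, 4.8] rot [0.009, 0.004, 1.571] t 4.775 q [ 0.34  0.45  1.28  0.    1.4  -1.24]
```

```bash
python3 -m jog '[{"claw":1,"linear":[10,-50,3],"rotation":[0,0,0.17]},{"claw":1,"linear":[20,-105,3],"rotation":[0,0,0.35]},{"claw":1,"linear":[30,-160,3],"rotation":[0,0,0.52]},{"claw":1,"linear":[40,-215,3],"rotation":[0,0,0.7]},{"claw":1,"linear":[50,-270,3],"rotation":[0,0,0.87]},{"claw":1,"linear":[60,-325,3],"rotation":[0,0,1.05]},{"claw":1,"linear":[75,-380,3],"rotation":[0,0,1.22]},{"claw":1,"linear":[85,-425,3],"rotation":[0,0,1.4]}]'
python3 - <<'E'
from h import *
go([.524,-.16,.17],0)
E
```

```text
time_s: 5.78
eef_pos: [0.5241, -0.1221, 0.1668]
orientation: [-2.03, -2.393, 0.002]
force: [0.9, 0.2, -1.1]
opening: 0.0391
grip_force: 20.0
lin [-37.4, -6.3, -3.3] rot [-0.003, -0.002, 0.164] t 5.775 q [-0.39  0.17  1.67 -0.    1.31 -0.55]
```

```bash
python3 -m jog '[{"claw":1,"linear":[-37,-6,-3],"rotation":[0,0,0.164]},{"claw":1,"linear":[-37,-6,-3],"rotation":[0,0,0.164]},{"claw":1,"linear":[-37,-6,-3],"rotation":[0,0,0.164]},{"claw":1,"linear":[-37,-6,-3],"rotation":[0,0,0.164]}]'
python3 - <<'E'
from h import *
im=save('wrist','w3'); m=viewer.camera_model('wrist')
for c in ('wrist','top','scene'):
 if c!='wrist': save(c,c+'3')
 for t,z in dict(dish_middle=.016,dish_grip=.056,mat=0,pot_mouth=.065).items():
  for d in landmark_of(c,t)[:3]: print(c,t,round(d['conf'],2),np.round(d['position']),ray(c,d['position'],z).round(4))
go([.524,-.16,.17],0)
E
```

```text
time_s: 6.28
eef_pos: [0.5262, -0.1567, 0.171]
orientation: [-2.21, -2.23, 0.0]
force: [-0.3, 0.2, -1.6]
opening: 0.0386
grip_force: 20.0
wrist dish_middle 0.81 [295. 127.] [ 0.2761 -0.2949  0.016 ]
wrist dish_middle 0.73 [195. 314.] [ 0.5215 -0.1574  0.016 ]
wrist dish_grip 0.96 [350. 126.] [ 0.2929 -0.3456  0.056 ]
wrist dish_grip 0.74 [206. 241.] [ 0.4447 -0.1614  0.056 ]
wrist pot_mouth 0.73 [371. 325.] [ 0.5373 -0.367   0.065 ]
top dish_middle 0.98 [265. 495.] [ 0.3547 -0.5562  0.016 ]
top dish_middle 0.85 [205. 348.] [ 0.5137 -0.16    0.016 ]
top dish_middle 0.64 [296. 397.] [ 0.2696 -0.2929  0.016 ]
top dish_grip 0.97 [224. 480.] [ 0.4638 -0.5074  0.056 ]
top dish_grip 0.95 [229. 351.] [ 0.4436 -0.164   0.056 ]
top dish_grip 0.66 [293. 422.] [ 0.2808 -0.3504  0.056 ]
top pot_mouth 0.57 [194. 424.] [ 0.5392 -0.3575  0.065 ]
scene dish_middle 0.94 [180. 160.] [ 0.3624 -0.5637  0.016 ]
scene dish_middle 0.77 [154. 245.] [ 0.278  -0.3015  0.016 ]
scene dish_middle 0.71 [212. 294.] [ 0.5269 -0.1488  0.016 ]
scene dish_grip 0.88 [193. 169.] [ 0.4475 -0.5111  0.056 ]
scene dish_grip 0.83 [152. 225.] [ 0.3022 -0.3571  0.056 ]
scene dish_grip 0.6 [180. 287.] [ 0.4355 -0.1643  0.056 ]
scene mat 0.63 [205. 359.] [0.5079 0.0468 0.    ]
scene mat 0.53 [213. 291.] [ 0.5168 -0.1583  0.    ]
lin [-1.8, -2.6, 1.9] rot [0.0, -0.0, 0.007] t 7.025 q [-0.45  0.18  1.64  0.    1.32 -0.46]
```

View pics/w3.png

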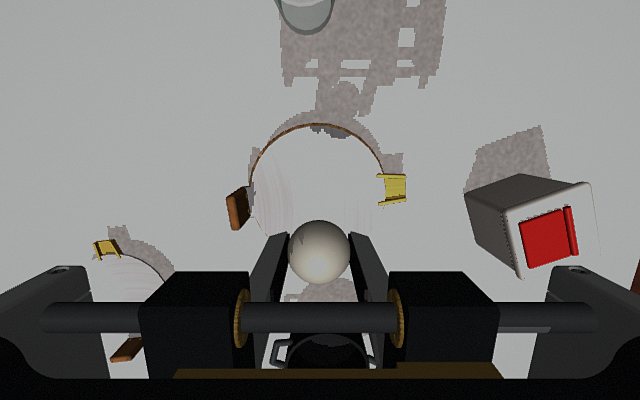

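The wrist picture shows the dish rim from about column 248 to 386 with its top at row 124, the grip at (208,238), the spout at (188,395) and the held ball at (252,318). I take the dish centre from the rim edges.

```bash
python3 - <<'E'
from h import *
for z in (.032,): 
  for p in ([190,248],[187,386],[124,318],[188,406],[172,376],[203,376]): print(p,ray('wrist',p,z).round(4))
for c in ([.524,-.16],[.53,-.16]):
  a=np.linspace(0,6.28,9)[:5]; print(c,[np.round(pix('wrist',np.array([c[0]+.077*np.cos(t),c[1]+.077*np.sin(t),.032]))).tolist() for t in a])
E
```

```text
[190, 248] [ 0.4471 -0.15    0.032 ]
[187, 386] [ 0.6038 -0.1455  0.032 ]
[124, 318] [ 0.5262 -0.0773  0.032 ]
[188, 406] [ 0.6266 -0.1465  0.032 ]
[172, 376] [ 0.5915 -0.1285  0.032 ]
[203, 376] [ 0.5935 -0.1642  0.032 ]
[0.524, -0.16] [[199.0, 383.0], [151.0, 365.0], [129.0, 316.0], [150.0, 266.0], [198.0, 248.0]]
[0.53, -0.16] [[199.0, 388.0], [151.0, 371.0], [130.0, 322.0], [150.0, 272.0], [199.0, 254.0]]
```

```bash
python3 -m jog '[{"claw":1,"linear":[-1,0,40],"rotation":[0,0,0]},{"claw":1,"linear":[-1,0,80],"rotation":[0,0,0]},{"claw":1,"linear":[-1,0,110],"rotation":[0,0,0]},{"claw":1,"linear":[-1,0,130],"rotation":[0,0,0]},{"claw":1,"linear":[-1,0,130],"rotation":[0,0,0]},{"claw":1,"linear":[-1,0,130],"rotation":[0,0,0]}]'
python3 - <<'E'
from h import *
go([.526,-.156,.026],0)
E
```

```text
time_s: 7.78
eef_pos: [0.5274, -0.1596, 0.0429]
orientation: [2.213, 2.228, 0.001]
force: [0.1, 0.8, -1.1]
opening: 0.0392
grip_force: 20.0
lin [3.6, -1.4, 16.8] rot [0.001, 0.001, 0.007] t 7.775 q [-0.45  0.34  1.74 -0.    1.06 -0.46]
```

```bash
python3 -m jog '[{"claw":1,"linear":[3,-1,8],"rotation":[0,0,0]},{"claw":1,"linear":[3,-1,14],"rotation":[0,0,0]},{"claw":1,"linear":[3,-1,17],"rotation":[0,0,0]},{"claw":1,"linear":[3,-1,17],"rotation":[0,0,0]}]'
python3 -c "
from h import *
im=save('wrist','w4')"
```

```text
time_s: 8.28
eef_pos: [0.5253, -0.1561, 0.0246]
orientation: [-2.213, -2.229, 0.0]
force: [0.2, 0.6, -2.2]
opening: 0.0389
grip_force: 20.0
```

View pics/w4.png

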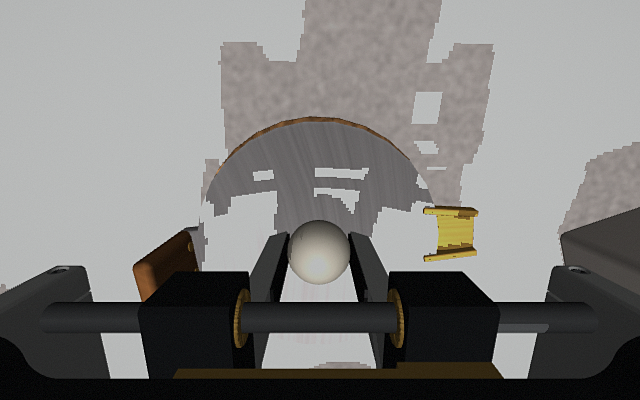

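The ball at (252,318) is centred between the rim edges at columns 200 and 436, just above the hollow. I open gently.

```bash
python3 -m jog '[{"claw":0.1,"linear":[0,0,0],"rotation":[0,0,0]},{"claw":0.0,"linear":[0,0,0],"rotation":[0,0,0]},{"claw":-0.15,"linear":[0,0,0],"rotation":[0,0,0]},{"claw":-0.15,"linear":[0,0,0],"rotation":[0,0,0]},{"claw":-0.15,"linear":[0,0,0],"rotation":[0,0,0]},{"claw":-0.15,"linear":[0,0,-10],"rotation":[0,0,0]},{"claw":-0.15,"linear":[0,0,-40],"rotation":[0,0,0]},{"claw":-0.15,"linear":[0,0,-80],"rotation":[0,0,0]}]'
python3 -m jog '[{"claw":-0.15,"linear":[0,0,-30],"rotation":[0,0,0]},{"claw":-0.15,"linear":[0,0,-50],"rotation":[0,0,0]},{"claw":-0.15,"linear":[0,0,-50],"rotation":[0,0,0]},{"claw":-0.15,"linear":[0,0,-50],"rotation":[0,0,0]}]'
python3 - <<'E'
from h import *
im=save('wrist','w5')
for t,z in dict(ball_medium_center=.036,dish_middle=.016,dish_grip=.056).items():
  for d in landmark_of('wrist',t)[:3]: print(t,round(d['conf'],2),np.round(d['position']),ray('wrist',d['position'],z).round(4))
go([.4,-.16,.16],0)
E
```

```text
time_s: 9.32
eef_pos: [0.5248, -0.1558, 0.1054]
orientation: [-2.212, -2.228, 0.001]
force: [1.2, 0.1, -0.3]
opening: 0.0544
grip_force: 0.0
time_s: 9.82
eef_pos: [0.525, -0.1559, 0.1543]
orientation: [-2.213, -2.228, 0.001]
force: [0.2, -0.4, 0.2]
opening: 0.0541
grip_force: 0.0
ball_medium_center 0.6 [201. 317.] [ 0.5238 -0.1546  0.036 ]
dish_middle 0.98 [302. 124.] [ 0.2814 -0.2911  0.016 ]
dish_middle 0.9 [195. 317.] [ 0.5235 -0.1522  0.016 ]
dish_grip 0.64 [362. 119.] [ 0.2935 -0.3443  0.056 ]
dish_grip 0.63 [214. 235.] [ 0.4415 -0.1633  0.056 ]
lin [-3.3, -124.9, -6.1] rot [-0.002, -0.001, 0.007] t 10.025 q [-0.45  0.2   1.66 -0.    1.28 -0.45]
```

View pics/w5.png

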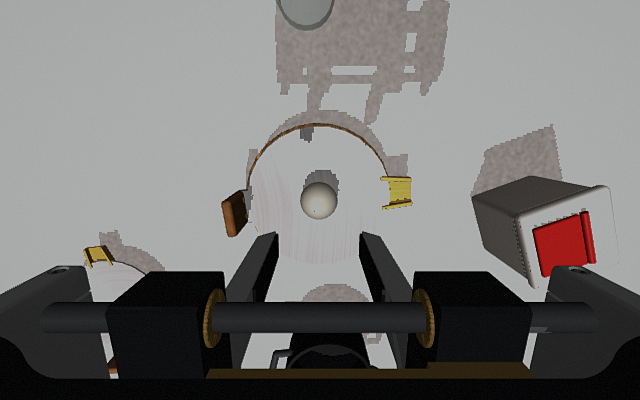

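The ball lies in the middle of the dish at (201,318), the grip is at (214,234) and the spout at (191,396). I go above the grip with tool y along the dish's x axis, which is at about 0.09 rad.

```bash
python3 -c "
from h import *
go([.4395,-.162,.13],.09)"
```

```text
lin [-5.6, -85.3, 23.8] rot [-0.002, -0.001, -0.083] t 10.025 q [-0.45  0.2   1.66 -0.    1.28 -0.45]
```

```bash
python3 -m jog '[{"claw":0.0,"linear":[-3,-45,0],"rotation":[0,0,-0.04]},{"claw":0.28,"linear":[-6,-85,0],"rotation":[0,0,-0.083]},{"claw":0.28,"linear":[-6,-85,24],"rotation":[0,0,-0.083]},{"claw":0.28,"linear":[-6,-85,24],"rotation":[0,0,-0.083]},{"claw":0.28,"linear":[-6,-85,24],"rotation":[0,0,-0.083]}]' 50
python3 - <<'E'
from h import *
im=save('wrist','w6')
for t,z in dict(ball_medium_center=.036,dish_grip=.056).items():
  for d in landmark_of('wrist',t)[:3]: print(t,round(d['conf'],2),np.round(d['position']),ray('wrist',d['position'],z).round(4))
go([.4395,-.162,.04],.09)
E
```

```text
time_s: 10.65
eef_pos: [0.4411, -0.1629, 0.1312]
orientation: [-2.119, -2.319, -0.0]
force: [-0.6, 0.2, 1.0]
opening: 0.0343
grip_force: 0.0
ball_medium_center 0.65 [206. 403.] [ 0.5259 -0.1542  0.036 ]
dish_grip 0.94 [363. 162.] [ 0.29   -0.3448  0.056 ]
dish_grip 0.61 [212. 320.] [ 0.4433 -0.1623  0.056 ]
lin [1.3, -2.0, 91.7] rot [0.001, 0.001, 0.0] t 10.8 q [-0.54  0.06  1.87 -0.    1.21 -0.63]
```

View pics/w6.png

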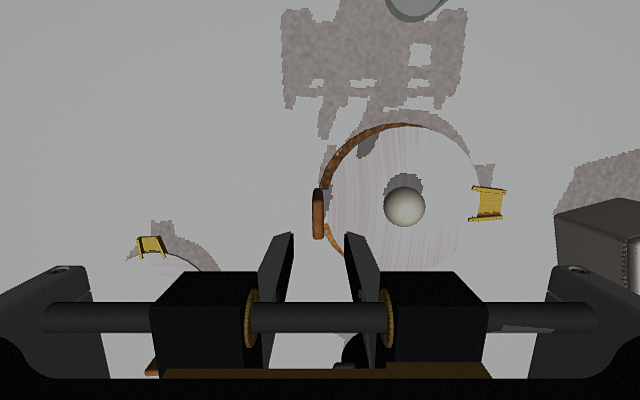

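The grip plate at (213,318) lies on the finger centre line (column 319) and stands parallel to the pads; the ball is at (206,404). I check the lateral offset, then descend.

```bash
python3 -c "
from h import *
p=ray('wrist',[212,318.5],.076);print(p); p[2]=.04
go(p,.09)"
```

```text
[ 0.44169431 -0.15658141  0.076     ]
lin [6.5, 0.6, 91.7] rot [0.001, 0.001, 0.0] t 10.8 q [-0.54  0.06  1.87 -0.    1.21 -0.63]
```

```bash
python3 -m jog '[{"claw":0.28,"linear":[4,0,30],"rotation":[0,0,0]},{"claw":0.28,"linear":[4,0,60],"rotation":[0,0,0]},{"claw":0.28,"linear":[4,0,80],"rotation":[0,0,0]},{"claw":0.28,"linear":[4,0,91],"rotation":[0,0,0]},{"claw":0.28,"linear":[4,0,91],"rotation":[0,0,0]},{"claw":0.28,"linear":[4,0,91],"rotation":[0,0,0]}]'
```

```text
time_s: 11.55
eef_pos: [0.4412, -0.1593, 0.0409]
orientation: [2.118, 2.318, 0.001]
force: [1.1, 0.4, -0.4]
opening: 0.0337
grip_force: 0.0
```

```bash
python3 -m jog '[{"claw":0.5,"linear":[0,0,0],"rotation":[0,0,0]},{"claw":0.65,"linear":[0,0,0],"rotation":[0,0,0]},{"claw":0.8,"linear":[0,0,0],"rotation":[0,0,0]},{"claw":1,"linear":[0,0,0],"rotation":[0,0,0]},{"claw":1,"linear":[0,0,0],"rotation":[0,0,0]},{"claw":1,"linear":[0,0,0],"rotation":[0,0,0]}]' 50
python3 - <<'E'
from h import *
im=save('wrist','w7')
for t,z in dict(ball_medium_center=.036,dish_middle=.016).items():
  for d in landmark_of('wrist',t)[:3]: print(t,round(d['conf'],2),np.round(d['position']),ray('wrist',d['position'],z).round(4))
E
```

```text
time_s: 12.3
eef_pos: [0.4401, -0.1586, 0.0402]
orientation: [-2.119, -2.319, 0.0]
force: [-1.7, 2.3, 5.9]
opening: 0.0097
grip_force: 50.0
ball_medium_center 0.84 [244. 446.] [ 0.5282 -0.1527  0.036 ]
dish_middle 0.81 [357. 118.] [ 0.2801 -0.2865  0.016 ]
```

Gripped at 9.7 mm, which matches the 10 mm plate. I lift gently by 40 mm.

```bash
python3 -m jog '[{"claw":1,"linear":[0,0,-3],"rotation":[0,0,0]},{"claw":1,"linear":[0,0,-8],"rotation":[0,0,0]},{"claw":1,"linear":[0,0,-14],"rotation":[0,0,0]},{"claw":1,"linear":[0,0,-21],"rotation":[0,0,0]},{"claw":1,"linear":[0,0,-28],"rotation":[0,0,0]},{"claw":1,"linear":[0,0,-34],"rotation":[0,0,0]},{"claw":1,"linear":[0,0,-38],"rotation":[0,0,0]},{"claw":1,"linear":[0,0,-40],"rotation":[0,0,0]}]'
python3 -m jog '[{"claw":1,"linear":[0,0,0],"rotation":[0,0,0]},{"claw":1,"linear":[0,0,0],"rotation":[0,0,0]},{"claw":1,"linear":[0,0,0],"rotation":[0,0,0]}]'
python3 -c "
from h import *
im=save('wrist','w8')
print([(d['conf'],d['position'],ray('wrist',d['position'],.076)) for d in landmark_of('wrist','ball_medium_center')[:3]])"
```

```text
time_s: 13.45
eef_pos: [0.4404, -0.1588, 0.0802]
orientation: [2.119, 2.319, 0.0]
force: [0.3, 0.6, -4.6]
opening: 0.0097
grip_force: 50.0
time_s: 13.82
eef_pos: [0.4401, -0.1587, 0.0797]
orientation: [-2.119, -2.319, 0.0]
force: [0.5, -0.1, -4.9]
opening: 0.0096
grip_force: 50.0
[(0.6, [247.6, 443.0], array([ 0.5264775, -0.1552664,  0.076    ]))]
```

View pics/w8.png

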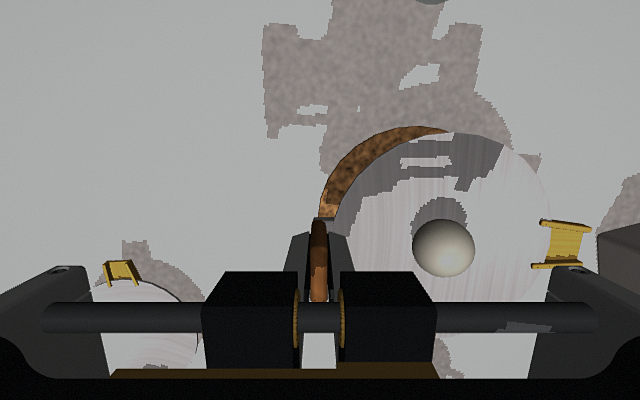

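The dish is lifted about 40 mm clear of the mat. The ball is still in its middle at (247,443) and the spout is at (243,565). Next comes a slow clockwise turn about the dish's middle.

```bash
python3 -m jog '[{"claw":1,"linear":[4.2,0.1,0],"rotation":[0,0,0.05]},{"claw":1,"linear":[8.5,0.4,0],"rotation":[0,0,0.1]},{"claw":1,"linear":[12.7,1,0],"rotation":[0,0,0.15]},{"claw":1,"linear":[16.9,1.7,0],"rotation":[0,0,0.2]},{"claw":1,"linear":[21,2.6,0],"rotation":[0,0,0.25]},{"claw":1,"linear":[25.1,3.8,0],"rotation":[0,0,0.3]},{"claw":1,"linear":[29.1,5.1,0],"rotation":[0,0,0.35]},{"claw":1,"linear":[33.1,6.7,0],"rotation":[0,0,0.4]}]'
python3 -c "
from h import *
im=save('wrist','w9'); z=sensors.observe()['eef_pos'][2]
print([(d['conf'],d['position'],ray('wrist',d['position'],z-.004)) for d in landmark_of('wrist','ball_medium_center')[:3]])"
```

```text
time_s: 14.92
eef_pos: [0.4439, -0.1249, 0.0798]
orientation: [-2.539, -1.849, -0.0]
force: [0.1, 0.8, -4.4]
opening: 0.0097
grip_force: 50.0
[(0.94, [247.7, 443.2], array([ 0.5251693 , -0.1552164 ,  0.07579532]))]
```

```bash
python3 -m jog '[{"claw":1,"linear":[4.2,0.1,0],"rotation":[0,0,0.05]},{"claw":1,"linear":[8.5,0.4,0],"rotation":[0,0,0.1]},{"claw":1,"linear":[12.7,1,0],"rotation":[0,0,0.15]},{"claw":1,"linear":[16.9,1.7,0],"rotation":[0,0,0.2]},{"claw":1,"linear":[21,2.6,0],"rotation":[0,0,0.25]},{"claw":1,"linear":[25.1,3.8,0],"rotation":[0,0,0.3]},{"claw":1,"linear":[29.1,5.1,0],"rotation":[0,0,0.35]},{"claw":1,"linear":[33.1,6.7,0],"rotation":[0,0,0.4]}]'
python3 -m jog '[{"claw":1,"linear":[4.2,0.1,0],"rotation":[0,0,0.05]},{"claw":1,"linear":[8.5,0.4,0],"rotation":[0,0,0.1]},{"claw":1,"linear":[12.7,1,0],"rotation":[0,0,0.15]},{"claw":1,"linear":[16.9,1.7,0],"rotation":[0,0,0.2]},{"claw":1,"linear":[21,2.6,0],"rotation":[0,0,0.25]},{"claw":1,"linear":[25.1,3.8,0],"rotation":[0,0,0.3]},{"claw":1,"linear":[29.1,5.1,0],"rotation":[0,0,0.35]},{"claw":1,"linear":[33.1,6.7,0],"rotation":[0,0,0.4]}]'
python3 -m jog '[{"claw":1,"linear":[4.2,0.1,0],"rotation":[0,0,0.05]},{"claw":1,"linear":[8.5,0.4,0],"rotation":[0,0,0.1]},{"claw":1,"linear":[12.7,1,0],"rotation":[0,0,0.15]},{"claw":1,"linear":[16.9,1.7,0],"rotation":[0,0,0.2]},{"claw":1,"linear":[21,2.6,0],"rotation":[0,0,0.25]},{"claw":1,"linear":[25.1,3.8,0],"rotation":[0,0,0.3]},{"claw":1,"linear":[29.1,5.1,0],"rotation":[0,0,0.35]},{"claw":1,"linear":[33.1,6.7,0],"rotation":[0,0,0.4]}]'
python3 -m jog '[{"claw":1,"linear":[0,0,0],"rotation":[0,0,0]},{"claw":1,"linear":[0,0,0],"rotation":[0,0,0]},{"claw":1,"linear":[0,0,0],"rotation":[0,0,0]},{"claw":1,"linear":[0,0,0],"rotation":[0,0,0]},{"claw":1,"linear":[0,0,0],"rotation":[0,0,0]},{"claw":1,"linear":[0,0,0],"rotation":[0,0,0]},{"claw":1,"linear":[0,0,0],"rotation":[0,0,0]},{"claw":1,"linear":[0,0,0],"rotation":[0,0,0]}]'
python3 - <<'E'
from h import *
im=save('wrist','w10'); s=sensors.observe(); M=R.from_rotvec(s['orientation']).as_matrix(); print(M.round(3))
C=s['eef_pos']+M[:,1]*.085; print('mid',C)
for c in ('wrist','top','scene'):
  if c!='wrist': save(c,c+'10')
  for t,z in dict(ball_medium_center=.076,pot_mouth=.065,tumbler=0).items():
    for d in landmark_of(c,t)[:3]:
      p=ray(c,d['position'],z); print(c,t,round(d['conf'],2),np.round(d['position']),p.round(3),'in dish frame',(M[:,1]@(p-C)).round(3),(M[:,0]@(p-C)).round(3))
a=cv2.imread('pics/wrist10.png') if 0 else cv2.imread('pics/w10.png'); b=cv2.imread('pics/top10.png')[120:300,220:510]
cv2.imwrite('pics/fin.png',np.vstack([cv2.resize(a,(480,300)),cv2.resize(b,(480,300))]))
E
```

```text
time_s: 16.02
eef_pos: [0.4605, -0.0956, 0.0799]
orientation: [-2.855, -1.309, -0.0]
force: [-0.0, 0.3, -4.1]
opening: 0.0101
grip_force: 50.0
time_s: 17.02
eef_pos: [0.4874, -0.0749, 0.0798]
orientation: [-3.058, -0.716, -0.001]
force: [-0.5, -0.1, -4.9]
opening: 0.0096
grip_force: 50.0
time_s: 18.02
eef_pos: [0.5202, -0.0662, 0.0799]
orientation: [-3.14, -0.094, -0.001]
force: [0.5, 1.3, -5.5]
opening: 0.0097
grip_force: 50.0
time_s: 19.02
eef_pos: [0.5198, -0.0663, 0.0799]
orientation: [-3.14, -0.096, 0.0]
force: [-0.2, 0.1, -4.9]
opening: 0.0098
grip_force: 50.0
[[ 0.998  0.061 -0.   ]
 [ 0.061 -0.998  0.   ]
 [-0.    -0.    -1.   ]]
mid [ 0.52492396 -0.1511089   0.07992449]
wrist ball_medium_center 0.81 [248. 444.] [ 0.522 -0.153  0.076] in dish frame 0.002 -0.003
wrist tumbler 0.67 [215. 194.] [0.51 0.05 0.  ] in dish frame -0.202 -0.002
top ball_medium_center 0.68 [171. 148.] [0.593 0.381 0.076] in dish frame -0.527 0.1
top ball_medium_center 0.5 [162. 213.] [0.618 0.207 0.076] in dish frame -0.351 0.115
top ball_medium_center 0.37 [200. 348.] [ 0.519 -0.157  0.076] in dish frame 0.005 -0.006
top pot_mouth 0.69 [194. 425.] [ 0.538 -0.36   0.065] in dish frame 0.209 0.001
top tumbler 0.67 [206. 274.] [0.51  0.048 0.   ] in dish frame -0.2 -0.003
scene ball_medium_center 0.64 [218. 485.] [0.636 0.368 0.076] in dish frame -0.511 0.143
scene ball_medium_center 0.62 [199. 296.] [ 0.522 -0.14   0.076] in dish frame -0.011 -0.002
scene ball_medium_center 0.44 [231. 424.] [0.661 0.191 0.076] in dish frame -0.333 0.156
scene pot_mouth 0.87 [214. 217.] [ 0.543 -0.363  0.065] in dish frame 0.213 0.005
scene pot_mouth 0.29 [173. 442.] [0.46  0.301 0.065] in dish frame -0.455 -0.038
scene tumbler 0.81 [206. 355.] [0.512 0.035 0.   ] in dish frame -0.186 -0.001
scene tumbler 0.66 [208. 447.] [0.547 0.31  0.   ] in dish frame -0.459 0.05
scene tumbler 0.28 [217. 292.] [ 0.533 -0.156  0.   ] in dish frame 0.005 0.008
```

View pics/fin.png

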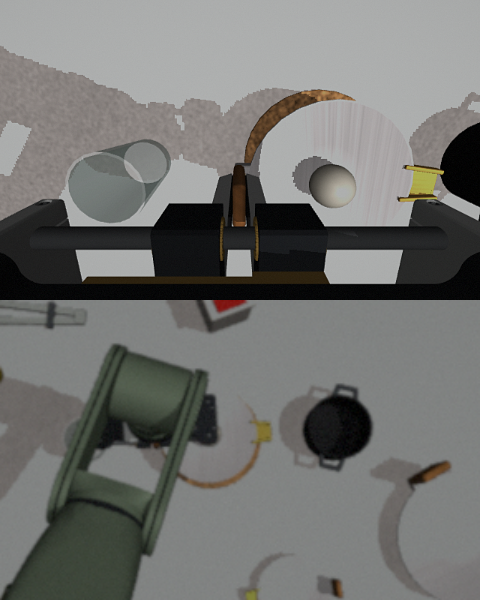

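The spout, at about (430,262) in the lower panel, points straight at the pot at (427,338). The ball is in the middle of the dish, the dish is level and still, and the tumbler is upright where it stood. I hand in the job.

```bash
python3 -c "
from h import *
print(finish_job())"
```

```text
the job is handed in; nothing more can be done
None
```

I handed the job in: at the last check the medium ball lay in the middle of the dish, held level and still about 40 mm above the mat with its spout on the pot; the hand-in returned no verdict.

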